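Turn up a battery on an angle block and latch it in the test stand

TASK

The battery lies flat on the bench: lay it on the slope of the angle block, broad face down, terminals uphill and plain end on the ledge, and let go of it there. Then take it anew, stand it upright, terminals up, in the sprung cup of the blue test stand and press it down until the latch holds the cup down, then let go. Never push the cup down without the battery in it, and leave the other things on the bench where they are.

Things in the scene. Friction and masses are not known exactly. Their poses are not given: they have to be found in the camera images.
- battery: block battery (nine volt kind), grey and black, lying on a broad face at the start. Box 17.5 mm (its x, thickness) by 26.5 mm (its y, width) by 46 mm (its z); two small terminals stand 3 mm out of the end at +z. Origin: centre of the plain end (the bottom); +z points to the terminal end. About 45 g
- angle_block: aluminium 45 degree parking block on a dark base plate 90 x 60 x 12 mm, fixed to the bench; origin: centre of its underside. Its sloping rest is a bar 22 mm wide (along y), so fingers can pass on both sides of what lies on it. The slope climbs 45 degrees towards +x; its upper end is 75 mm above the bench. A ledge square to it, 14 mm high, closes its low end
- block_seat (a point): point at the low end of the slope (36 mm long above the ledge), on the ledge and 9 mm off the slope: here comes the centre of the battery's plain end when a broad face lies on the slope. 56 mm above the bench. Axes as the block's
- test_stand: blue battery test stand, fixed to the bench: base 110 x 110 x 36 mm, origin at the centre of its underside, the sprung black cup over its middle. On its -x and +x sides stands an aluminium guard plate, 44 mm wide along y, inner faces 28 mm and outer 32 mm from the centre, top 105 mm above the bench. On its -y side is the latch with a red pull knob, 61 mm high, reaching 72 mm out
- cup_floor (a point): centre of the cup's inner floor, moves with the cup; axes as the test stand's. 62 mm above the bench with the cup up. The cup is open at the top, 23 mm (x) by 32 mm (y) inside, its rim 6 mm above its floor: the battery's thickness goes along x, its width along y, either way round
- cup (a joint): how far the sprung cup is pressed down, in m: 0 up, 0.014 at its stop. The spring takes about 4 N at the start and 7.5 N at the stop, the latch a few N more on the way; pressed past about 0.011 the latch snaps over it by itself and holds it at about 0.0105 when let go
- latch (a joint): how far the spring latch bolt is pushed back, in m: 0 forward (its rest, and when it has caught), up to 0.005 while the cup passes
- oil_bottle: tall yellow oil bottle with a red spout, standing, 46 mm diameter, 160 mm tall. Origin: centre of its underside. Not to be disturbed
- glue_bottle: white glue bottle with a red nozzle, standing, 36 mm diameter, 113 mm tall. Origin: centre of its underside. Not to be disturbed
- solder_spool: grey reel of solder lying flat, 55 mm diameter, 34 mm tall. Origin: centre of its underside. Not to be disturbed
- flux_tin: round tin with a yellow lid, 53 mm diameter, 23 mm tall. Origin: centre of its underside. Not to be disturbed
- tape_black: roll of black tape lying flat, 62 mm diameter, 18 mm tall. Origin: centre of its underside. Not to be disturbed
- tape_red: roll of red tape lying flat, 70 mm diameter, 18 mm tall. Origin: centre of its underside. Not to be disturbed
- tape_measure: yellow tape measure standing on its edge, 32 mm (its x) by 76 mm (its y), 58 mm tall. Origin: centre of its underside. Not to be disturbed
- screwdriver: screwdriver with a yellow handle lying along its own y axis, 17 x 140 x 18 mm. Origin: centre of its underside. Not to be disturbed
Not all that is in view belongs to the job. Of the things that look like the test_stand, the larger one is meant.

How it is judged (in metres and radians):
On the way:
1. the battery rests on the slope of the angle block, plain end at the ledge, terminals uphill, let go (distance between battery and block_seat below 0.012 m and angle between battery's own z axis and vertical between 0.63 and 0.94 rad and angle between the y axis of battery and the y axis of angle_block, either way round below 0.25 rad and contact force between battery and angle_block above 0.05 N and contact force between battery and the fingers below 0.02 N), for 0.2 s.
At the end, for the whole second after the job is handed in: The cup is held down by its latch (cup joint above 9 mm, latch bolt forward within 2.5 mm), and the battery stands in it at rest, terminals up, within 0.12 rad of upright, its plain end on the cup's floor (within 4 mm, and within 7 mm of its centre) (value of joint cup above 0.009 m and value of joint latch below 0.0025 m and angle between battery's own z axis and vertical below 0.12 rad and horizontal distance between battery and cup_floor below 0.007 m and z of battery in the frame of cup_floor below 0.004 m and linear speed of battery below 0.02 m/s); the robot touches nothing.
It fails at once if the cup is pushed down (more than 6 mm) without the battery in it (value of joint cup above 0.006 m and distance between battery and cup_floor above 0.02 m).
It fails at once if one of the other things is moved by more than 25 mm or tipped over (distance of any of oil_bottle, glue_bottle, solder_spool, flux_tin, tape_black, tape_red, tape_measure, screwdriver from where it was at the start of the episode above 0.025 m or angle between any of oil_bottle, glue_bottle, solder_spool, flux_tin, tape_black, tape_red, tape_measure, screwdriver's own z axis and vertical above 0.5 rad).
It also fails if it takes over 62 s, if anything falls off the work surface, if the arm or the gripper's body presses on something with over 40 N, if the wrist force passes 120 N, or if a joint passes its speed limit or range.

ROBOT

A 6-joint arm with a two-finger parallel gripper is mounted at the origin on a cart in front of the work surface, level with it; the furniture and walls round the work are solid. World frame = base frame: x ahead of the robot, y to its left, z up, the work surface at z = 0. Lengths are in mm, angles in rad, forces in N, time in s.
With the tool pointing down it reaches from about 325 to 875 mm from the base axis. Payload 4.4 kg.
Tool frame: the origin (TCP) lies on the centre line of the jaws, within the pads' length; the fingertips stand 25 mm ahead of it and the grasp point (between the pads) lies 6 mm ahead of it (arm.tip_extent is the distance from the TCP to the fingertips, in mm); z points along the fingers, y is the direction in which the jaws open and shut (so a half turn about z gives the same grasp; the last joint's range is limited). The gripper opens to 85 mm and grips with 20 to 120 N. Pads are 22 mm wide; open, the fingers measure 114 mm over their backs; the gripper's body (76 mm by 85 mm) begins 54 mm behind the grasp point. The pads swing forward as they close: fully open they stand 13 mm farther back than shut.
Start: joints at [1.044, 0.207, 1.542, -0, 1.393, -0.15], TCP at [211.044, 534.872, 256.282] pointing down, gripper open.
Joint ranges: [-2.73, 2.73], [-0.86, 2.22], [0.23, 2.46], [-1.11, 4.25], [0.08, 2.63], [-2.82, 2.82]. Speed limits (rad/s): [2.79, 2.79, 3.14, 3.14, 3.14, 3.14].

INTERFACE

Orientations are given as [roll, pitch, yaw] about the fixed x, y, z axes, in that order (R = Rz(yaw) Ry(pitch) Rx(roll)).
In Python, from cell import arm, kin, optics, spotter gives the robot as it stands. The module is installed in compiled form; this text tells all that it offers. Calls block until the motion is done:
- arm.goto(position, orientation): joint-space move of the TCP to a pose.
- arm.line_to(position, orientation=None, feed=150, max_force=None): straight line of the TCP; orientation=None keeps the orientation; feed is the mean speed in mm/s. With max_force (N) it stops when the force on the tool has changed by that much, and returns True; else False.
- arm.goto_joints(angles): joint-space move.
- arm.command_gripper(opening, grasp_force=None): opening from 0.0 (shut) to 1.0 (fully open); grasp_force is the grip in N (None keeps the last); returns when the fingers have stopped.
- arm.dwell(seconds).
- kin.solve_ik(position, orientation): joint angles nearest the present ones, or None.
- optics.capture(name): name is "side" or "top"; returns a dict with "frame" (480x640x3 uint8, red, green, blue), "depth" (480x640 float32, mm along the optical axis (not along the pixel's ray), 0 where there is no reading), "fx", "fy", "cx", "cy" (pixels), "R" (3x3) and "t" (3): a world point X has camera coordinates R X + t. Camera axes: x right, y down, z forward; pixel columns grow to the right and rows downward; lengths in mm; the calibration is good to about 2 mm. A picture is of the moment at which its call begins.
A pose or a line that the arm cannot do raises arm.Unreachable and nothing moves.
- arm.finish_job(): hands the job in, once; it reports no verdict.
Trained networks look in a picture, given as the dict that the camera call returned (one of the last four; its "shot" number tells which), for a name from the list of things; names that differ only in an ending like _2 or _b are one class to them, and where a whole thing is asked for, a point or a joint stands for the part that bears it (a point fixed in the world has none). Each returns a list of dicts, best first, with "confidence" (0 to 1); they miss things now and then, are a little off and sometimes report something else, mostly with a low value. They report only what shows in the picture. A call takes as long as a camera call. They do not tell look-alikes from the thing itself.
- spotter.recognise(picture, label): "box" ([left, top, right, bottom] in pixels, round what is visible of it).
- spotter.silhouettes(picture, label): "region" (480x640 bool, what is visible of it) and "box" ([left, top, right, bottom] in pixels, round what is visible of it).
- spotter.tip_of(picture, label): "location" ([column, row] in pixels: a listed point, or the origin of a listed thing).
Readings, each from a call of its own:
- arm.get_t(): time.
- arm.get_q(): joint angles.
- arm.get_qd(): joint speeds.
- arm.get_joint_torque(): joint torques, N m.
- arm.get_position(): TCP position.
- arm.get_tcp_rot(): TCP orientation.
- arm.get_force(): force on the tool from outside, world axes, zero at the start.
- arm.get_ft_torque(): the same for the moment, N m.
- arm.get_gripper_width(): opening from 0.0 (shut) to 1.0 (fully open).
Only numpy, scipy, OpenCV 4.12 (cv2) and the standard library are available. Lean on these libraries where they do the work, as an engineer would, in place of code of your own. Each camera call takes 0.05 s, during which the arm holds its last target.

## Working session

There is one attempt and no reset: what is moved stays moved. The work goes in short steps, each a Python script; the robot and the scene stay as the last script left them, time stands still between calls to the robot, and variables do not carry over. Pictures are saved under pics/ and viewed, and the job is handed in when it is done.

```bash
mkdir -p pics; ls; python3 - <<'E'
from cell import arm,kin,optics,spotter
import cv2,numpy as np,pickle
for n in ("side","top"):
    p=optics.capture(n); cv2.imwrite(f"pics/{n}0.png",p["frame"][:,:,::-1])
    pickle.dump(p,open(f"{n}0.pkl","wb"))
    print(n,p["fx"],p["cx"],p["cy"],np.round(p["R"],3).tolist(),np.round(p["t"],1).tolist(),(-p["R"].T@p["t"]).round(1))
    for l in ("battery","angle_block","test_stand"):
        print(l,[(d["box"],round(d["confidence"],2)) for d in spotter.recognise(p,l)])
    for l in ("block_seat","cup_floor","battery","angle_block","test_stand"):
        print(l,[(d["location"],round(d["confidence"],2)) for d in spotter.tip_of(p,l)])
print(arm.get_t(),arm.get_tcp_rot())
E
```

```text
pics
side 551.1948291654992 326.2027563401252 236.81109743464077 [[0.946, -0.324, 0.014], [-0.138, -0.439, -0.888], [0.294, 0.838, -0.459]] [-553.4, 69.1, 1312.8] [  146.8 -1249.4   672.1]
battery [([313.8, 230.0, 326.1, 245.1], 0.53)]
angle_block [([262.8, 174.3, 283.9, 205.0], 0.95)]
test_stand [([321.4, 352.0, 377.5, 408.8], 0.94), ([294.5, 235.6, 347.1, 297.0], 0.8), ([259.3, 177.8, 283.4, 203.2], 0.44)]
block_seat [([269.7, 177.8], 0.69)]
cup_floor [([319.7, 256.7], 0.7), ([270.8, 180.5], 0.55), ([351.4, 369.8], 0.47)]
battery []
angle_block [([267.9, 298.4], 0.72), ([270.0, 195.6], 0.7), ([317.8, 232.8], 0.69)]
test_stand [([320.6, 278.0], 0.63)]
top 450.8645217343112 316.97570561047417 238.5279849487595 [[0.014, -1.0, 0.001], [-0.998, -0.014, -0.067], [0.067, -0.0, -0.998]] [-155.9, 528.3, 1278.3] [ 443.6 -148.4 1311. ]
battery [([272.3, 224.0, 290.3, 234.3], 0.54)]
angle_block [([154.5, 229.3, 187.7, 261.7], 0.96)]
test_stand [([447.4, 260.5, 489.2, 297.4], 0.88), ([319.2, 228.1, 367.3, 274.4], 0.69), ([209.9, 259.4, 232.1, 277.8], 0.43)]
block_seat [([157.7, 239.1], 0.72)]
cup_floor [([342.8, 251.8], 0.68), ([473.4, 277.8], 0.62), ([290.9, 193.8], 0.57)]
battery [([273.7, 228.9], 0.54)]
angle_block [([169.5, 244.0], 0.73)]
test_stand [([468.4, 277.4], 0.9), ([343.6, 250.8], 0.76)]
0.9 [-3.14158574e+00  7.84942875e-06  2.76581118e+00]
```

View pics/side0.png

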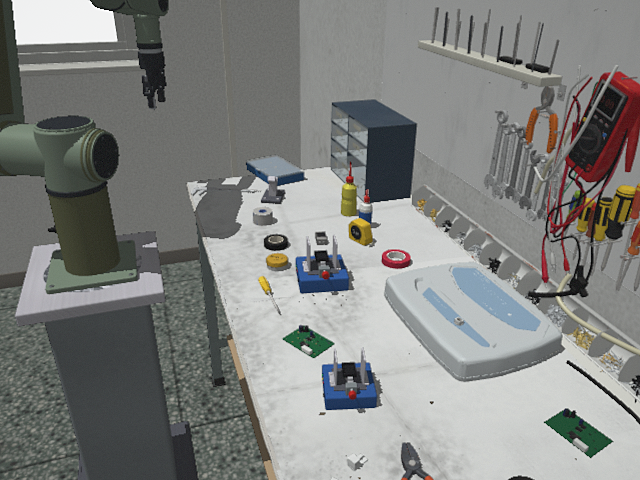

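View pics/top0.png

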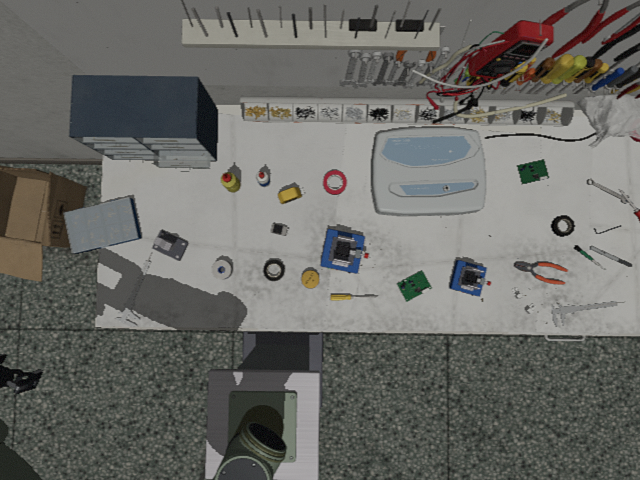

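```bash
python3 - <<'E'
import cv2
a=cv2.imread("pics/top0.png"); 
cv2.imwrite("pics/top0a.png",cv2.resize(a[190:310,140:300],None,fx=5,fy=5,interpolation=cv2.INTER_CUBIC))
cv2.imwrite("pics/top0b.png",cv2.resize(a[190:310,300:500],None,fx=4,fy=4,interpolation=cv2.INTER_CUBIC))
a=cv2.imread("pics/side0.png"); 
cv2.imwrite("pics/side0a.png",cv2.resize(a[160:310,230:390],None,fx=4,fy=4,interpolation=cv2.INTER_CUBIC))
E
```

```text
(no output)
```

View crops.

View pics/top0a.png

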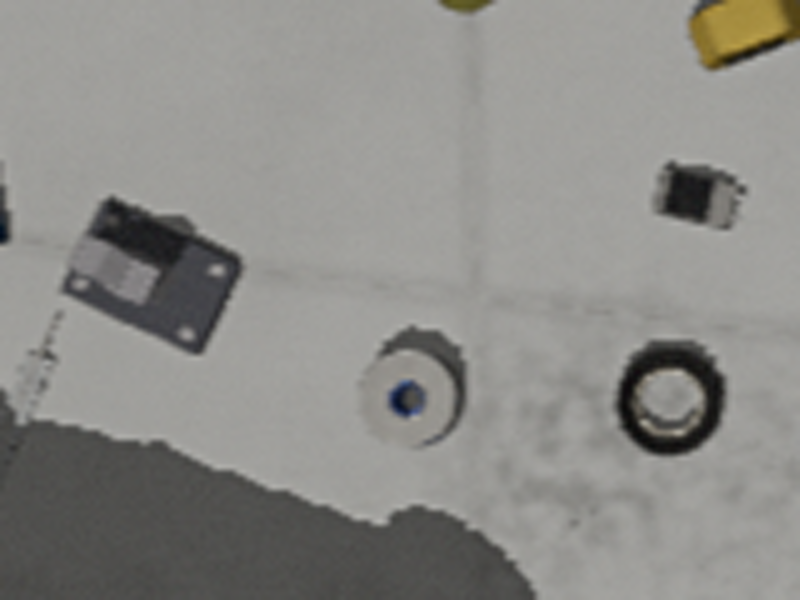

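View pics/top0b.png

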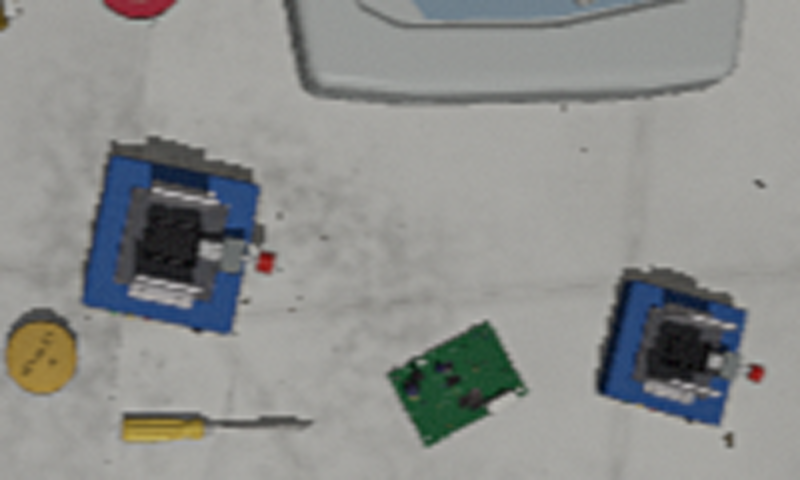

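View pics/side0a.png

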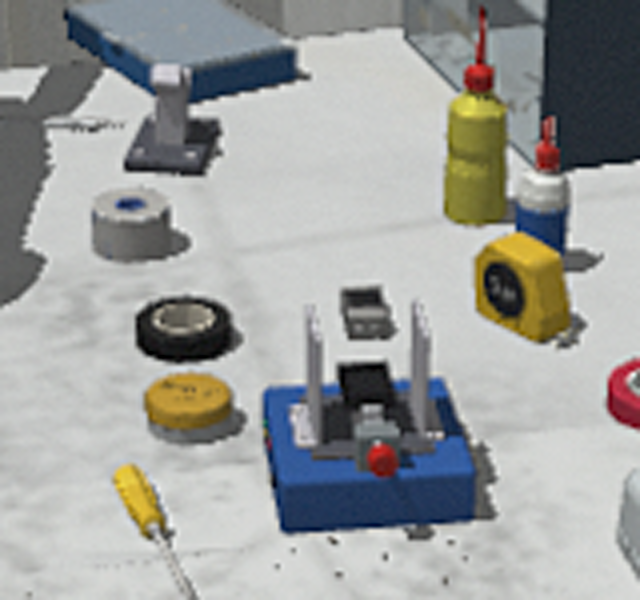

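```bash
cat > h.py <<'E'
import numpy as np,cv2
def cloud(p):
    d=p["depth"]; v,u=np.mgrid[:480,:640]
    X=np.stack([(u-p["cx"])/p["fx"]*d,(v-p["cy"])/p["fy"]*d,d],-1)
    W=(X-p["t"])@p["R"]; W[d<=0]=np.nan; return W
def proj(p,X):
    c=p["R"]@np.asarray(X,float)+p["t"]; return np.array([p["fx"]*c[0]/c[2]+p["cx"],p["fy"]*c[1]/c[2]+p["cy"]])
E
python3 - <<'E'
import pickle,numpy as np
from h import *
np.set_printoptions(linewidth=250)
p=pickle.load(open("top0.pkl","rb")); W=cloud(p)
print(np.nanstd(W[290:300,400:420,2]),np.nanmean(W[290:300,400:420,2]))
print("block z");print(np.round(W[226:266:1,150:194,2]).astype(int)[::1])
print("batt z");print(np.round(W[219:240,268:296,2]).astype(int))
for (v,u) in [(229,279),(244,165),(250,343)]: print(W[v,u])
E
```

```text
2.834973939221913 1.7653844336542488
block z
[[ 1 -2 -1 ... -2 -1 -3]
 [-3 -2 -2 ... -3  2 -1]
 [ 6 -7  1 ...  0  0 -1]
 ...
 [-4  1 -4 ...  1 -4 -3]
 [-2 -3 -3 ... -4  3  2]
 [ 2  3  0 ... -2  0  0]]
batt z
[[                  -2                    2                   -1                    0                   -2                    1                    6                   -4                    1                    2                    1
                    -4                    0                    0                    0                   -4                    2                    5                   -3                   -1                    4                   -9
                     0                   -2                    2                    0                   -7                    0]
 [                  -1                    3                    3                   -3                    0                   -3                    1                   -3                   -3                    1                   -1
                     0                   -2                   -4
[... 11150 characters left out ...]
    -1                    3                    0                   -3                   -3
                     0                   -3                   -3                    4                   -1                   -1                   -1                    3                    3                   -2                    4
                     0                    0                   -2                   -5                   -3                   -1]]
[556.61541082 -38.58208713  15.63255602]
[505.751364   268.76168922  73.84804677]
[ 496.68791023 -221.05527672   61.61896705]<stdin>:6: RuntimeWarning: invalid value encountered in cast
<stdin>:7: RuntimeWarning: invalid value encountered in cast
```

```bash
python3 - <<'E'
import pickle,numpy as np
from h import *
np.set_printoptions(linewidth=300)
p=pickle.load(open("top0.pkl","rb")); W=cloud(p)
print("stand z");print(np.round(W[222:280,315:372,2]).astype(int))
E
```

```text
stand z
[[-3  0  1 ...  1 -6 -1]
 [-2  1 -3 ...  1  1 -1]
 [-2  0  0 ...  1 -1  1]
 ...
 [22 21 24 ... -1 -4 -1]
 [18 18 23 ... -2 -1 -5]
 [23 25 19 ... -5  6 -4]]<stdin>:5: RuntimeWarning: invalid value encountered in cast
```

```bash
python3 - <<'E'
from cell import arm,optics
import numpy as np,pickle
for n in ("side","top"):
    P=[optics.capture(n) for _ in range(8)]
    D=np.stack([p["depth"] for p in P]).astype(float); D[D<=0]=np.nan
    p=dict(P[0]); p["depth"]=np.nanmedian(D,0); p["frame"]=np.mean([q["frame"] for q in P],0).astype(np.uint8)
    p["depth"]=np.nan_to_num(p["depth"])
    print(n,np.nanmedian(np.nanstd(D,0)))
    pickle.dump(p,open(f"{n}_avg.pkl","wb"))
print(arm.get_t())
E
cat > fit.py <<'E'
import numpy as np,pickle
from h import *
from scipy.optimize import minimize
def raybox(o,d,c,h,R=np.eye(3)):
    # box centre c, half h, rot R (body->parent)
    o=(o-c)@R; d=d@R
    with np.errstate(divide='ignore',invalid='ignore'):
        t1=(-h-o)/d; t2=(h-o)/d
    a=np.minimum(t1,t2).max(-1); b=np.maximum(t1,t2).min(-1)
    return np.where((a<b)&(a>0),a,np.inf)
def rays(p,u,v):
    d=np.stack([(u-p["cx"])/p["fx"],(v-p["cy"])/p["fy"],np.ones_like(u,float)],-1)
    return -p["R"].T@p["t"], d@p["R"]   # t param = depth
def render(p,u,v,boxes,x,y,yaw):
    o,d=rays(p,u,v); c,s=np.cos(yaw),np.sin(yaw); Rz=np.array([[c,-s,0],[s,c,0],[0,0,1]])
    o=(o-[x,y,0])@Rz; d=d@Rz
    t=-o[2]/d[...,2]
    for b in boxes:
        t=np.minimum(t,raybox(o,d,np.array(b[0],float),np.array(b[1],float)/2,b[2] if len(b)>2 else np.eye(3)))
    return t
def fit(cams,boxes,x0,rad,tau=12):
    data=[]
    for p in cams:
        px=proj(p,[x0[0],x0[1],20]); 
        r=rad*p["fx"]/np.linalg.norm(-p["R"].T@p["t"]-np.array([x0[0],x0[1],20]))
        v,u=np.mgrid[int(px[1]-r):int(px[1]+r)+1,int(px[0]-r):int(px[0]+r)+1]
        u=u.ravel();v=v.ravel(); z=p["depth"][v,u]; k=z>0
        data.append((p,u[k],v[k],z[k]))
    def cost(q):
        s=0
        for p,u,v,z in data:
            m=0
            for du,dv in((-.25,-.25),(.25,.25),(-.25,.25),(.25,-.25)): m=m+render(p,u+du,v+dv,boxes,*q)/4
            e=np.abs(z-m); s+=np.minimum(e,tau).mean()
        return s
    best=None
    for dy in (0,):
        for it in range(3):
            q0=x0 if best is None else best.x
            S=np.array([q0]+[list(np.array(q0)+np.eye(3)[i]*[5,5,.1][i]*(-1)**it) for i in range(3)])
            best=minimize(cost,q0,method="Nelder-Mead",options=dict(initial_simplex=S,xatol=.02,fatol=1e-5,maxiter=300))
    return best.x,best.fun
B=[[[0,0,8.75],[46,26.5,17.5]],[[24.5,6,8.75],[3,6,8]],[[24.5,-6,8.75],[3,6,8]]] # x = battery z dir
K=[[[0,0,6],[90,60,12]]]
S=[[[0,0,18],[110,110,36]],[[30,0,70],[4,44,70]],[[-30,0,70],[4,44,70]],[[0,0,50],[27,36,30]]]
E
python3 - <<'E'
from fit import *
T=pickle.load(open("top_avg.pkl","rb"));Sd=pickle.load(open("side_avg.pkl","rb"))
for cams,n in (([T],"top"),([Sd],"side"),([T,Sd],"both")):
    print(n,"bat",fit(cams,B,[556,-39,-np.pi/2-.2],45))
    print(n,"stand",fit(cams,S,[497,-221,-.2],85))
W=cloud(T)
# block heights as picture
np.set_printoptions(linewidth=250)
print(W[228:264,152:190,2].round(0).astype(int).astype(str).tolist().__str__().replace("'","").replace("], [","\n"))
E
```

```text
side 2.457477545877453
top 2.532516600719382
1.7
top bat (array([556.43308748, -35.95817516,  -1.78902637]), np.float64(1.235003476793169))
top stand (array([ 4.96261519e+02, -2.19418375e+02, -1.86202071e-01]), np.float64(2.1442889925993205))
side bat (array([557.00522444, -38.03572468,  -1.8061511 ]), np.float64(2.5147534081169254))
side stand (array([ 4.97325934e+02, -2.20367684e+02, -1.92451030e-01]), np.float64(2.4343993215593307))
both bat (array([556.88355275, -36.498277  ,  -1.7864082 ]), np.float64(3.830159358064034))
both stand (array([ 4.97157621e+02, -2.19739878e+02, -2.03610046e-01]), np.float64(4.856049017559623))
[[-2, -3, -2, -1, -1, -1, -1, 0, -1, 0, 0, 0, -1, 0, -1, -1, -2, -1, -2, -1, 0, 1, -1, 1, -1, 0, -2, 0, -1, -2, -2, -1, 0, -1, -2, -1, -3, 0
-3, -1, -3, -2, -2, 0, 0, 1, -1, -2, -1, 0, 0, -1, -1, -4, -1, -1, -1, -1, -1, 0, -1, -1, 0, 0, 0, -2, -1, -1, -1, -1, -1, -2, -1, -1, -2, -3
0, 0, -1, 0, -1, -1, 0, -2, 9, 8, 10, -2, 0, 0, -1, 1, 1, -2, -1, -2, 1, 1, 2, -1, 1, 0, 0, -2, 0, 0, -1, -1, 0, -1, -2, -2, -1, -3
-2, 0, -2, -1, 0, -1, -1, 10, 12, 13, 10, 12, 9, -
[... 3912 characters left out ...]
 0, 0, 1, 0, 0
-1, 0, -1, 0, -1, -1, -2, 2, 0, 0, 0, -1, -1, -3, 0, -1, -1, 0, -1, 1, -1, -2, 0, 9, 11, 11, 12, 10, 2, -2, -2, -2, 0, 1, 0, 0, -1, -1
-1, -2, -3, -1, 2, -1, -3, -2, -1, -1, 0, 2, -4, -1, 0, -3, -1, 0, -1, -1, 2, -1, -1, -1, 0, 8, 10, 9, -1, -1, -1, 0, 0, -1, -2, -1, -1, 0
-1, -2, 0, 0, 1, -1, -1, -2, -2, -2, -1, 2, -3, 0, -1, -1, -2, -2, -2, -2, -1, 0, -1, -1, 1, -1, 0, -1, 0, -1, 0, 0, 0, 1, -1, -2, 0, -1
-2, 1, 0, 0, -1, -1, 0, -2, -3, -1, 0, 1, 0, -3, -2, 1, 0, -1, -1, 1, -1, 0, -2, 2, -1, 0, -1, 1, -1, -2, -1, -1, 0, 1, -1, -1, 0, -1
1, 0, -2, -2, -2, 0, 2, 0, -3, -2, 0, -2, 0, -3, 0, -3, -1, -4, 0, 0, -1, -2, -1, -1, -2, -1, -2, -1, -2, -1, -1, 1, -1, -2, -1, -2, 0, -1]]
```

```bash
cat > blk.py <<'E'
from fit import *
T=pickle.load(open("top_avg.pkl","rb"));Sd=pickle.load(open("side_avg.pkl","rb"))
s=np.sqrt(.5); Ry=np.array([[s,0,-s],[0,1,0],[s,0,s]]) # col0=slope dir, col2=normal
def KB(cx,th=16,tl=8):
    c=np.array([cx,0,49.6])
    return [[[0,0,6],[90,60,12]],
     [c+Ry@[18-tl/2,0,-th/2],[36+tl,22,th],Ry],
     [c+Ry@[-tl/2,0,7-th/2],[tl,22,14+th],Ry]]
if __name__=="__main__":
    x0=[515,262,-2.03]
    r=fit([T],K,x0,75); print(r)
    for cx in (-35,-25,-15,-5,5):
        print(cx,fit([T],KB(cx),r[0],75))
    for th in (14,18,22):
        for tl in (4,8): print(th,tl,fit([T],KB(-25,th,tl),r[0],75)[1])
E
python3 blk.py
python3 - <<'E'
from fit import *
T=pickle.load(open("top_avg.pkl","rb"));W=cloud(T)
print("\n".join(" ".join(f"{int(round(a)) if a==a else -9:3d}" for a in r) for r in W[226:280,318:371,2]))
E
```

```text
(array([506.69943346, 278.5855452 ,  -1.99941667]), np.float64(1.9379922207386218))
-35 (array([505.8534573 , 277.25787427,  -1.98935251]), np.float64(2.2155986869746678))
-25 (array([503.85244843, 271.31050653,  -1.98523617]), np.float64(1.8669400969851664))
-15 (array([507.04098827, 279.00691144,  -1.9919453 ]), np.float64(1.504748067496003))
-5 (array([506.99840093, 279.00183377,  -1.99744468]), np.float64(1.9113773623889716))
5 (array([507.19369449, 279.00862514,  -1.9938309 ]), np.float64(2.1168268345303076))
14 4 1.8866866300504048
14 8 1.8985419474521832
18 4 1.8208802352552969
18 8 1.851177701241547
22 4 1.826096851736309
22 8 1.8563629654059015
 -1  -1  -1   2   0   0   0  -1   0  -1  -1  -1   0  -2  -1  -2   0  -3   0   1  -2   0   1   3  -1  -2  -2   0   1  -1  -1  -2   1   2   2   0  -1   3   1   1   1   0  -2   1   0   0   1   0   1   0   1   1  -1
  1  -1   1   0  -1  -2  -1  -1   0  -1  -1  -1   0  -1  -2  -1   0   0   2   2   3   2  -1  -1   1   1   0   1   0   0   0  -1  -1   2   0   0   0  -2   0   0   0   2   2   1   1  -1   1  -2   0  -2   0  -1   0
  1  -1  -1  -
[... 10309 characters left out ...]
   0   0   0   0   0   0   0   0   1   0   3   1   2   2  -1   0
 22   0   1   0  -1  -1  -2  -1  -1  -1  -1   1   1   1   0  -1   0   2   3   0   1  -1   0   0   0  -1   0  -1   1   1  -1   1   1   0   1  -3  -2   2  -2   0   0  -1  -1  -1   0   1  -2  -1   1  -3  -1   0  -2
 21   0   1  -2  -1   1   0   0   0   0  -1   1   2  -1   0   1   1   0  -1   0   0  -1  -1   1   0  -1   2  -1  -2   1  -1   1  -2  -1   1   0   1  -1   0  -1   1   0   1  -1   0   0  -1   0  -2   0   1   0   0
 21  -1   0   0  -2  -2   0   0  -1   1  -1   0  -2   0  -2  -2   0   0   2   0   0   1  -1  -1   0   1   0   0   1  -2   0   1   0   0  -3   0   1  -2   0  -2   0   0   2   0   1  -2  -2   0   0   0   0   1   1
```

```bash
python3 - <<'E'
from blk import *
r0=[507,279,-1.99]
for cams,n in (([T],"top"),([Sd],"side"),([T,Sd],"both")):
  out=[]
  for cx in (-20,-18,-16,-14,-12,-10):
    for th in (18,22):
      q,f=fit(cams,KB(cx,th,6),r0,70); out.append((f,cx,th,q))
  out.sort(key=lambda a:a[0])
  for o in out[:3]:
    q=o[3]; sx=o[1]-6.36; print(n,round(o[0],3),o[1],o[2],q.round(2),"seat",np.round([q[0]+np.cos(q[2])*sx,q[1]+np.sin(q[2])*sx],1))
# stand with finer model incl. cup interior
S2=[[[0,0,18],[110,110,36]],[[30,0,70],[4,44,70]],[[-30,0,70],[4,44,70]],[[0,0,49],[23,32,26]]]
S2+= [[[sx*12.5,0,59],[2,36,18]] for sx in(-1,1)]+[[[0,sy*17,59],[27,2,18]] for sy in(-1,1)]
for cams,n in (([T],"top"),([Sd],"side"),([T,Sd],"both")):
  print(n,fit(cams,S2,[497,-220,-.19],80))
# upper part only
for cams,n in (([T],"top"),([Sd],"side")):
  print(n,fit(cams,S2,[497,-220,-.19],38))
E
```

```text
top 1.533 -16 18 [506.91 278.84  -2.  ] seat [516.2 299.2]
top 1.544 -16 22 [506.41 278.3   -1.99] seat [515.6 298.7]
top 1.57 -18 18 [506.12 277.11  -1.99] seat [516.  299.4]
side 5.511 -16 18 [507.42 278.5   -1.98] seat [516.3 299. ]
side 5.515 -18 18 [506.75 276.98  -1.99] seat [516.6 299.3]
side 5.533 -16 22 [507.2  278.24  -1.98] seat [516.2 298.7]
both 7.066 -16 18 [507.12 278.67  -1.99] seat [516.2 299.1]
both 7.104 -16 22 [506.9  278.4   -1.99] seat [516.1 298.8]
both 7.109 -18 18 [506.46 277.18  -1.99] seat [516.4 299.4]
top (array([ 4.96266757e+02, -2.19439596e+02, -1.86815543e-01]), np.float64(2.1334011718921353))
side (array([ 4.97239154e+02, -2.20514750e+02, -1.90702635e-01]), np.float64(2.272350291275452))
both (array([ 4.97117399e+02, -2.19929709e+02, -2.00828506e-01]), np.float64(4.72291285280753))
top (array([ 4.96247434e+02, -2.19399509e+02, -1.89166611e-01]), np.float64(2.7272698316391115))
side (array([ 4.97155663e+02, -2.20384525e+02, -1.85459793e-01]), np.float64(3.7323305583851583))
```

```bash
python3 - <<'E'
import cv2,numpy as np,pickle
T=pickle.load(open("top_avg.pkl","rb"))["frame"][:,:,::-1];S=pickle.load(open("side_avg.pkl","rb"))["frame"][:,:,::-1]
a=cv2.resize(T[214:244,260:300],(400,300),interpolation=cv2.INTER_CUBIC);b=cv2.resize(S[222:252,300:340],(400,300),interpolation=cv2.INTER_CUBIC)
cv2.imwrite("pics/bat.png",np.hstack([a,b]))
E
cat > mv.py <<'E'
import numpy as np
from scipy.spatial.transform import Rotation as Rot
from cell import arm,kin,optics,spotter
BAT=np.array([556.7,-37.0]); BYAW=-1.79
SEAT=np.array([516.2,299.1,56.0]); KYAW=-1.99
ST=np.array([496.8,-220.0]); SYAW=-.189
def rpy(z,y):
    z=np.asarray(z,float)/np.linalg.norm(z); y=np.asarray(y,float); y=y-z*(y@z); y/=np.linalg.norm(y)
    M=np.stack([np.cross(y,z),y,z],1); return Rot.from_matrix(M).as_euler("xyz").tolist()
def zh(yaw): return np.array([np.cos(yaw),np.sin(yaw),0.])
U=np.array([0,0,1.])
E
python3 - <<'E'
from mv import *
kx=zh(KYAW); ky=zh(KYAW+np.pi/2); up=(kx+U)/2**.5; n=(-kx+U)/2**.5
bx=zh(BYAW); by=zh(BYAW+np.pi/2); sy=zh(SYAW+np.pi/2)
def show(nm,p,z,y):
    for s in (1,-1):
        q=kin.solve_ik(list(p),rpy(z,s*np.array(y))); print(nm,s,np.round(p),None if q is None else np.round(q,2))
# place: alpha = tilt of tool from slope-normal toward vertical
c=SEAT+23*up
for a in (0,15,30,45):
    t=np.radians(a); z=-(np.cos(t)*n+np.sin(t)*up); 
    show(f"place a{a}",c-z*20,z,ky); 
    zz=-(np.cos(t)*U+np.sin(t)*bx); show("  pick",np.r_[BAT,9]-zz*18,zz,by)
g=SEAT+36*up
show("grasp2",g+up*6,-up,ky); show("pre2",g+up*80,-up,ky)
show("cup",np.r_[ST,62+36+6],-U,sy); show("cuphi",np.r_[ST,220],-U,sy)
E
```

```text
place a0 1 [515. 297.  86.] [ 0.57  0.86  1.12 -0.41  1.83  1.02]
place a0 -1 [515. 297.  86.] [ 0.57  0.86  1.12 -0.41  1.83 -2.12]
  pick 1 [557. -37.  27.] [-0.22  0.47  1.74 -0.    0.94 -0.  ]
  pick -1 [557. -37.  27.] None
place a15 1 [514. 293.  90.] [ 0.52  0.7   1.3  -0.3   1.58  1.  ]
place a15 -1 [514. 293.  90.] [ 0.52  0.7   1.3  -0.3   1.58 -2.14]
  pick 1 [556. -42.  26.] [-0.37  0.47  1.76  0.31  0.97 -0.33]
  pick -1 [556. -42.  26.] [-0.37  0.47  1.76  0.31  0.97  2.81]
place a30 1 [512. 289.  92.] [ 0.45  0.54  1.48 -0.17  1.33  0.93]
place a30 -1 [512. 289.  92.] [ 0.45  0.54  1.48 -0.17  1.33 -2.21]
  pick 1 [555. -46.  25.] [-0.5   0.54  1.75  0.57  1.09 -0.61]
  pick -1 [555. -46.  25.] [-0.5   0.54  1.75  0.57  1.09  2.53]
place a45 1 [510. 284.  92.] [0.36 0.41 1.65 0.   1.08 0.78]
place a45 -1 [510. 284.  92.] [ 0.36  0.41  1.65 -0.    1.08 -2.36]
  pick 1 [554. -49.  22.] [-0.61  0.64  1.71  0.76  1.26 -0.81]
  pick -1 [554. -49.  22.] [-0.61  0.64  1.71  0.76  1.26  2.33]
grasp2 1 [504. 272.  86.] [-0.01  0.31  2.06  1.15  0.79 -0.45]
grasp2 -1 [504. 272.  86.] [-0.01  0.31  2.06  1.15  0.79  2.69]
pre2 1 [483. 224. 138.] [-0.13  0.14  2.11  1.02  0.92 -0.37]
pre2 -1 [483. 224. 138.] [-0.13  0.14  2.11  1.02  0.92  2.77]
cup 1 [ 497. -220.  104.] [-0.58  0.32  1.75  0.    1.08 -1.96]
cup -1 [ 497. -220.  104.] [-0.58  0.32  1.75 -0.    1.08  1.18]
cuphi 1 [ 497. -220.  220.] [-0.58  0.17  1.66  0.    1.31 -1.96]
cuphi -1 [ 497. -220.  220.] [-0.58  0.17  1.66 -0.    1.31  1.18]
```

View pics/bat.png

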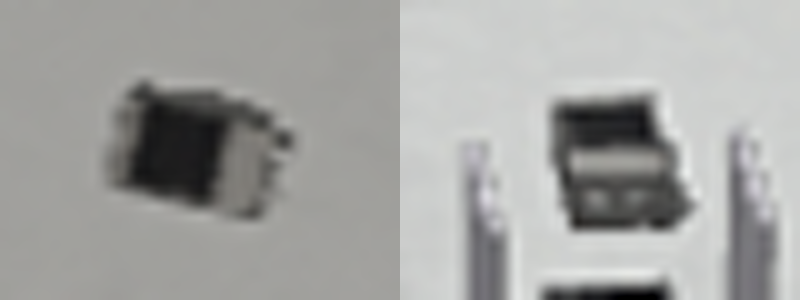

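```bash
cat > s1.py <<'E'
from mv import *
by=zh(BYAW+np.pi/2); o=rpy(-U,by)
print(arm.get_t(),arm.tip_extent)
arm.command_gripper(0.6,40)
arm.goto([480,150,280],o); print(arm.get_t())
arm.goto([*BAT,120],o); print(arm.get_t())
hit=arm.line_to([*BAT,27],feed=120,max_force=8); print(hit,arm.get_position(),arm.get_t(),arm.get_force())
arm.command_gripper(0.0,40); print("w",arm.get_gripper_width()*85,arm.get_t(),arm.get_force())
arm.line_to([*BAT,150],feed=150); print("w",arm.get_gripper_width()*85,arm.get_t(),arm.get_force())
import cv2
a=optics.capture("side")["frame"]; b=optics.capture("top")["frame"]
cv2.imwrite("pics/s1.png",np.hstack([cv2.resize(a[130:280,250:400],(400,400)),cv2.resize(b[160:260,220:320],(400,400))])[:,:,::-1])
E
python3 s1.py
```

```text
1.7 25.0
3.85
4.8583
False [557.57808898 -37.03605385  27.8644092 ] 5.7833 [0.67450184 0.26717845 0.96672254]
w 25.42478004694542 6.125 [ 0.46180192 -0.19354157  4.32229447]
w 25.222405325862205 7.0917 [-0.59058942 -0.07406683 -0.83939126]
```

View pics/s1.png

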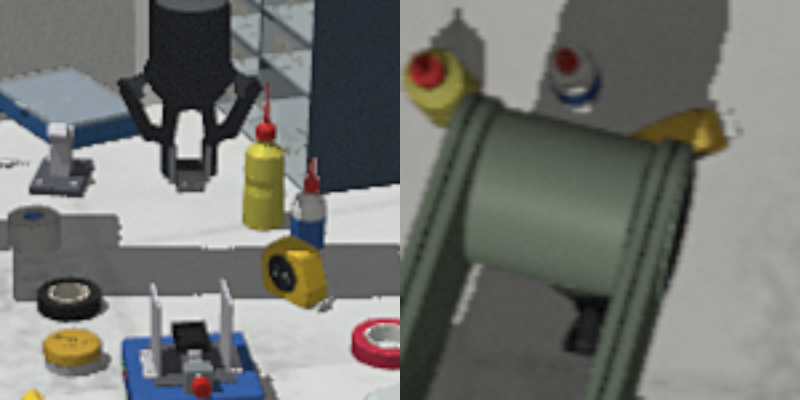

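```bash
cat >> mv.py <<'E'
kx=zh(KYAW); ky=zh(KYAW+np.pi/2); up=(kx+U)/2**.5; n=(-kx+U)/2**.5; sy=zh(SYAW+np.pi/2)
E
cat > s2.py <<'E'
from mv import *
o=rpy(-n,ky); P=SEAT+23*up+19.1*n
arm.goto([500,120,280],rpy(-U,ky)); print(arm.get_t())
arm.goto((P+3.5*up+70*n).tolist(),o); print(arm.get_t(),arm.get_position(),P+3.5*up+70*n)
arm.line_to((P+3.5*up+8*n).tolist(),feed=100); 
arm.dwell(.2); d=arm.get_position()-P; print("n,up,y",d@n,d@up,d@ky,arm.get_t(),arm.get_force())
import cv2
a=optics.capture("side")["frame"]; b=optics.capture("top")["frame"]
cv2.imwrite("pics/s2.png",np.hstack([cv2.resize(a[130:230,220:320],(400,400)),cv2.resize(b[190:290,120:220],(400,400))])[:,:,::-1])
E
python3 s2.py
```

```text
8.05
9.0667 [535.30278157 337.9718984  137.83776847] [534.21727788 339.53213694 137.74154391]
n,up,y 8.984879925532942 3.4257291349154064 0.21931183815093908 10.0333 [ 0.44299121  0.20193486 -0.44231075]
```

View pics/s2.png

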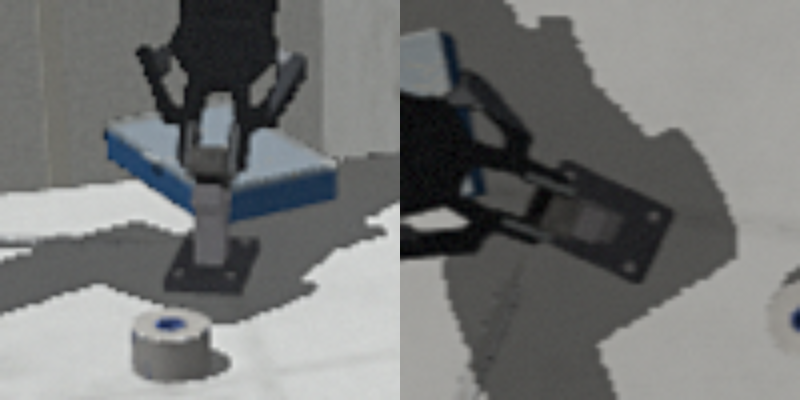

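```bash
cat > s3.py <<'E'
from mv import *
import cv2
P=SEAT+23*up+19.1*n
def rep(s): d=arm.get_position()-P; print(s,"n,up,y",np.round([d@n,d@up,d@ky],2),round(arm.get_t(),2),np.round(arm.get_force(),1))
h=arm.line_to((P+3.5*up-2.5*n).tolist(),feed=25,max_force=3); rep(("n",h))
q=arm.get_position()
h=arm.line_to((q-7*up+.3*n).tolist(),feed=20,max_force=4); rep(("up",h))
arm.command_gripper(0.55); rep("open")
arm.dwell(.3)
arm.line_to((P+100*n).tolist(),feed=200); rep("away")
a=optics.capture("side");b=optics.capture("top")
cv2.imwrite("pics/s3.png",np.hstack([cv2.resize(a["frame"][130:230,220:320],(400,400)),cv2.resize(b["frame"][190:290,120:220],(400,400))])[:,:,::-1])
E
python3 s3.py
```

```text
('n', True) n,up,y [ 0.2   3.31 -0.02] 10.5 [1.2 1.8 3. ]
('up', True) n,up,y [ 0.17  0.74 -0.09] 10.77 [-0.   0.9  3.6]
open n,up,y [-0.5   0.62 -0.37] 11.11 [-1.  -0.1  0.2]
away n,up,y [99.21 -0.24 -0.22] 12.06 [ 0.2  0.6 -0.7]
```

View pics/s3.png

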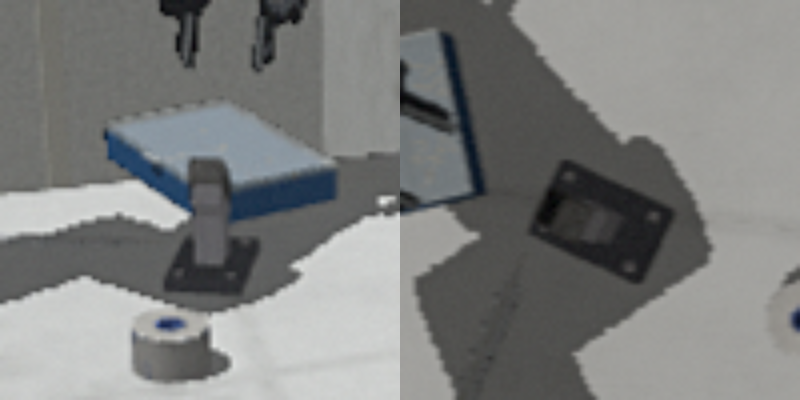

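```bash
cat > avg.py <<'E'
from cell import optics
import numpy as np
def avg(n,k=6):
    P=[optics.capture(n) for _ in range(k)]
    D=np.stack([p["depth"] for p in P]).astype(float); D[D<=0]=np.nan
    p=dict(P[0]); p["depth"]=np.nan_to_num(np.nanmedian(D,0)); p["frame"]=np.mean([q["frame"] for q in P],0).astype(np.uint8); return p
E
python3 - <<'E'
from avg import avg
from fit import *
import pickle
from cell import arm
T=avg("top");S=avg("side"); pickle.dump((T,S),open("s3.pkl","wb")); print(arm.get_t())
s=np.sqrt(.5); Ry=np.array([[s,0,-s],[0,1,0],[s,0,s]])
# origin = seat xy; battery on seat plus block parts below
def bx(l): 
    c=np.array([0,0,56.]);k=c+Ry@[0,0,-9.]
    return [[c+Ry@[23+l,0,0],[46,26.5,17.5],Ry],[c+Ry@[47.5+l,6,0],[3,6,6],Ry],[c+Ry@[47.5+l,-6,0],[3,6,6],Ry],[k+Ry@[15,0,-9],[42,22,18],Ry],[k+Ry@[-3,0,-2],[6,22,32],Ry],[[22.4,0,6],[90,60,12]]]
for l in (-4,0,4):
  for c,nm in (([T],"top"),([S],"side")):
    print(l,nm,fit(c,bx(l),[516.2,299.1,-1.99],55))
E
```

```text
12.7583
-4 top (array([514.65903241, 297.49332081,  -1.97953916]), np.float64(1.853874404152449))
-4 side (array([515.9724046 , 298.24929534,  -1.98401857]), np.float64(5.237713976780388))
0 top (array([514.86632582, 298.49453503,  -1.98683715]), np.float64(1.8338640534248138))
0 side (array([516.0056579 , 298.52847105,  -1.98562364]), np.float64(5.189496435652852))
4 top (array([515.23215008, 298.45536914,  -1.97716047]), np.float64(2.003590262895917))
4 side (array([516.22438749, 299.12600296,  -1.98765009]), np.float64(5.266180430147119))
```

```bash
cat > s4.py <<'E'
from mv import *
import cv2
Q=SEAT+42*up; o=rpy(-up,ky)
def rep(s): d=arm.get_position()-Q; print(s,"n,up,y",np.round([d@n,d@up,d@ky],2),round(arm.get_t(),2),np.round(arm.get_force(),1),round(arm.get_gripper_width()*85,1))
arm.goto([500,120,280],rpy(-U,ky)); rep("w")
arm.goto((Q+90*up).tolist(),o); arm.command_gripper(0.6,60); rep("pre")
e=Q+90*up-arm.get_position(); print("bias",e)
h=arm.line_to((Q+15*up).tolist(),feed=120,max_force=6); arm.dwell(.15); rep(h)
e=Q+15*up-arm.get_position(); corr=e-up*(e@up)
h=arm.line_to((Q+corr).tolist(),feed=60,max_force=5); arm.dwell(.1); rep(h)
a=optics.capture("side");b=optics.capture("top")
cv2.imwrite("pics/s4.png",np.hstack([cv2.resize(a["frame"][130:230,220:320],(400,400)),cv2.resize(b["frame"][190:290,120:220],(400,400))])[:,:,::-1])
E
python3 s4.py
```

```text
w n,up,y [ 38.41 236.41  58.22] 13.81 [0.5 0.8 0.1] 47.0
pre n,up,y [ 1.23 90.23  0.95] 14.97 [0.2 0.  0. ] 51.4
bias [-1.15423664 -0.26525887 -1.03349574]
False n,up,y [ 0.35 15.59  0.56] 15.9 [ 0.4 -0.2  0.4] 50.7
False n,up,y [-0.43 -0.16 -0.74] 16.4 [ 1.  -0.3 -0.2] 51.2
```

View pics/s4.png

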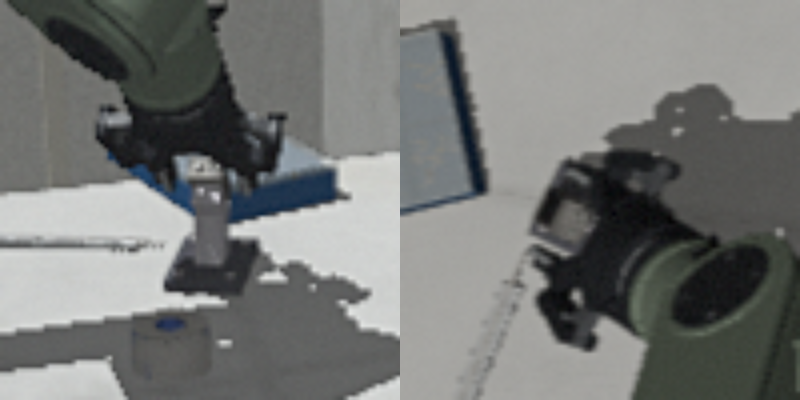

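```bash
cat > s5.py <<'E'
from mv import *
import cv2
def rep(s): print(s,np.round(arm.get_position(),1),round(arm.get_t(),2),np.round(arm.get_force(),1),round(arm.get_gripper_width()*85,1))
arm.command_gripper(0.0,60); rep("grip")
p=arm.get_position(); print("pos stats",np.round(np.mean([arm.get_position() for _ in range(20)],0),2))
arm.line_to((p+90*U).tolist(),feed=120); rep("lift")
q1=kin.solve_ik([480,100,280],rpy(-U,sy)); q2=kin.solve_ik([480,100,280],rpy(-U,-sy)); print(np.round(arm.get_q(),2),q1,q2)
arm.goto([480,100,280],rpy(-U,-sy)); rep("mid")
arm.goto([*ST,220],rpy(-U,-sy)); arm.dwell(.2); rep("over")
a=optics.capture("side");b=optics.capture("top")
cv2.imwrite("pics/s5.png",np.hstack([cv2.resize(a["frame"][170:310,250:390],(400,400)),cv2.resize(b["frame"][200:300,290:390],(400,400))])[:,:,::-1])
E
python3 s5.py
```

```text
grip [503.6 271.8  85.7] 16.84 [-2.4 -3.8  4.2] 25.4
pos stats [503.58 271.8   85.7 ]
lift [502.9 271.8 174.8] 17.74 [ 0.8  0.1 -0.6] 25.3
[-0.01  0.12  2.04  0.98  0.89 -0.2 ] [ 0.02866832  0.00525264  1.71344222  0.          1.4228978  -1.35312801] [ 2.86683209e-02  5.25263567e-03  1.71344222e+00 -4.44089210e-16
  1.42289780e+00  1.78846465e+00]
mid [479.6 100.1 279.2] 19.47 [-0.4  0.2  0. ] 25.3
over [ 497.3 -218.8  220.4] 20.9 [-0.3  0.2  0.3] 25.3
```

View pics/s5.png

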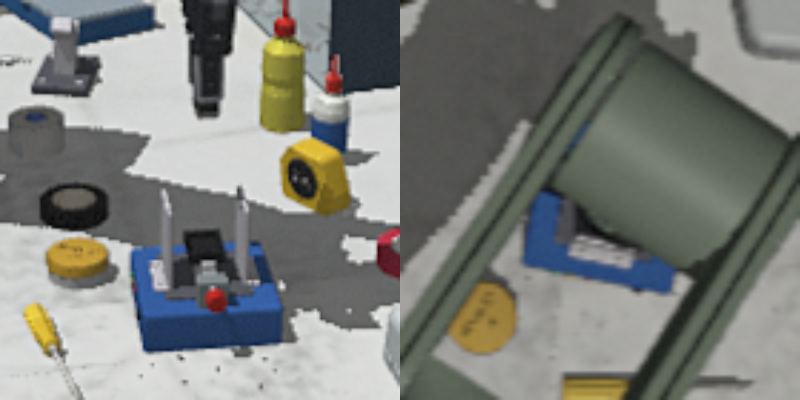

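```bash
cat > s6.py <<'E'
from mv import *
import cv2
def rep(s): print(s,np.round(arm.get_position(),2),round(arm.get_t(),2),np.round(arm.get_force(),1),round(arm.get_gripper_width()*85,1))
c=np.array([*ST,119.]); corr=np.zeros(3)
arm.line_to(c.tolist(),feed=100,max_force=8)
for i in range(3):
    arm.dwell(.25); e=c-arm.get_position(); rep(i); corr+=e; corr[2]=0
    arm.line_to((c+corr).tolist(),feed=20,max_force=8)
arm.dwell(.25); rep("end"); print("corr",corr,arm.get_tcp_rot(),rpy(-U,-sy))
a=optics.capture("side");b=optics.capture("top")
cv2.imwrite("pics/s6.png",cv2.resize(a["frame"][200:300,270:370],(600,600),interpolation=cv2.INTER_CUBIC)[:,:,::-1])
np.save("corr.npy",corr)
E
python3 s6.py
```

```text
0 [ 497.17 -220.2   119.62] 22.41 [ 0.2 -0.  -0.4] 25.8
1 [ 496.41 -219.79  118.99] 22.91 [ 0.1  0.  -0.4] 25.3
2 [ 496.81 -220.01  119.01] 23.41 [ 0.6 -0.   0.2] 25.2
end [ 496.79 -220.02  119.  ] 23.91 [-0.3 -0.1 -0.2] 25.6
corr [0.00303869 0.00358455 0.        ] [ 3.14156107e+00  2.31816861e-05 -1.88997658e-01] [3.141592653589793, 0.0, -0.18900000000000006]
```

View pics/s6.png

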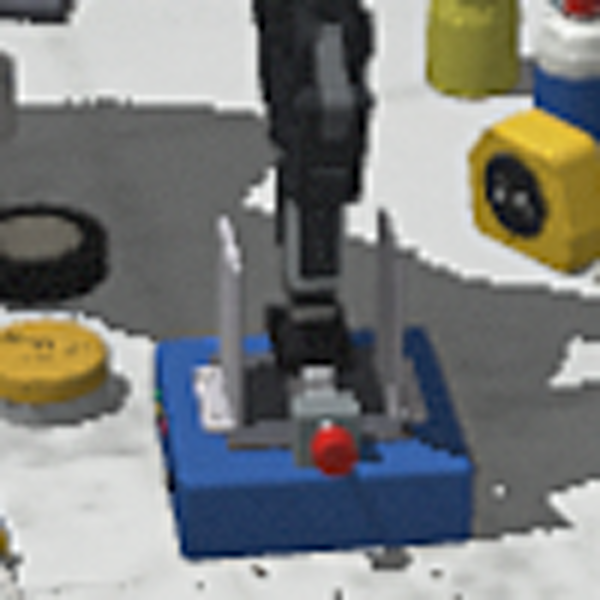

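```bash
cat > s7.py <<'E'
from mv import *
import cv2
def rep(s): print(s,np.round(arm.get_position(),2),round(arm.get_t(),2),np.round(arm.get_force(),1),round(arm.get_gripper_width()*85,1))
h=arm.line_to([*ST,103.],feed=12,max_force=2.5); rep(h); arm.dwell(.2); rep("d")
a=optics.capture("side")
cv2.imwrite("pics/s7.png",cv2.resize(a["frame"][200:300,270:370],(600,600),interpolation=cv2.INTER_CUBIC)[:,:,::-1])
E
python3 s7.py
```

```text
True [ 496.71 -219.95  103.45] 25.21 [ 0.5 -0.7  3.1] 25.5
d [ 496.59 -219.88  103.12] 25.41 [ 0.6 -0.3  2.4] 25.6
```

View pics/s7.png

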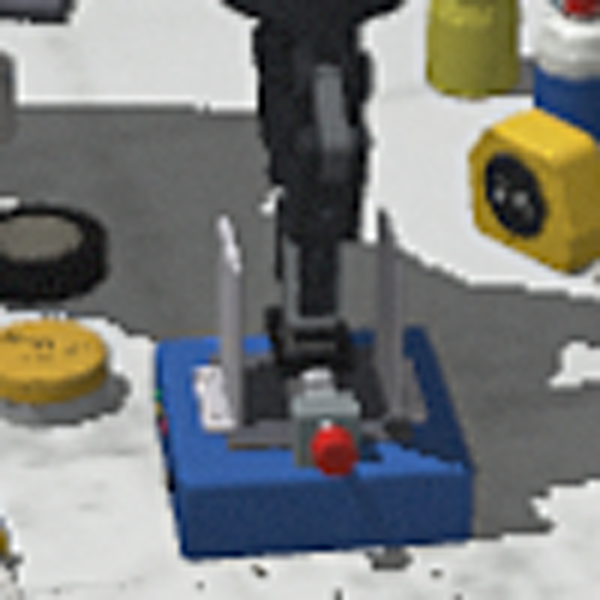

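```bash
cat > s8.py <<'E'
from mv import *
import cv2
def rep(s): print(s,np.round(arm.get_position(),2),round(arm.get_t(),2),np.round(arm.get_force(),1),round(arm.get_gripper_width()*85,1))
for z in (100,97,94,92,90.5,89.5):
    h=arm.line_to([*ST,z],feed=20,max_force=20); arm.dwell(.1); rep((z,h))
    if h: break
a=optics.capture("side")
cv2.imwrite("pics/s8.png",cv2.resize(a["frame"][200:300,270:370],(600,600),interpolation=cv2.INTER_CUBIC)[:,:,::-1])
E
python3 s8.py
```

```text
(100, False) [ 496.59 -219.84  100.64] 25.85 [-0.9  0.8  7.8] 25.7
(97, False) [ 496.65 -219.87   96.95] 26.25 [-0.4  0.2  4.1] 25.5
(94, False) [ 496.66 -219.9    93.93] 26.65 [-0.4  0.1  5. ] 25.5
(92, False) [ 496.68 -219.89   92.08] 27.0 [-1.   0.8  5.4] 25.5
(90.5, False) [ 496.71 -219.93   90.67] 27.35 [-0.2  0.3  6.1] 25.3
(89.5, False) [ 496.69 -219.89   89.78] 27.7 [-1.2  1.5  6.6] 25.8
```

View pics/s8.png

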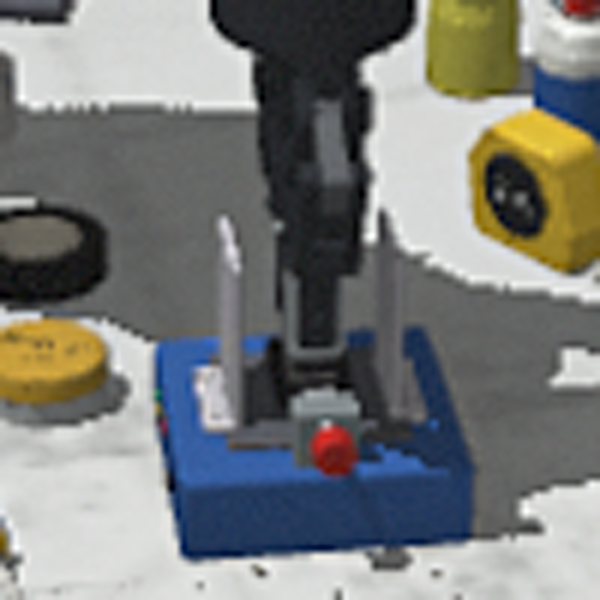

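```bash
cat > s9.py <<'E'
from mv import *
import cv2
def rep(s): print(s,np.round(arm.get_position(),2),round(arm.get_t(),2),np.round(np.mean([arm.get_force() for _ in range(8)],0),2),round(arm.get_gripper_width()*85,1))
rep("now")
for z in (89,88.3,87.6):
    h=arm.line_to([*ST,z],feed=20,max_force=15); arm.dwell(.15); rep((z,h))
    if h: break
from avg import avg
S=avg("side",5)
cv2.imwrite("pics/s9.png",cv2.resize(S["frame"][230:280,300:350],(600,600),interpolation=cv2.INTER_CUBIC)[:,:,::-1])
import pickle; pickle.dump(S,open("s9.pkl","wb"))
E
python3 s9.py
```

```text
now [ 496.71 -219.92   89.8 ] 27.75 [-1.62  0.83  6.36] 25.3
(89, False) [ 496.71 -219.92   89.76] 28.15 [-3.24  1.1   9.44] 25.5
(88.3, False) [ 496.76 -219.95   89.72] 28.55 [-3.43  2.04 12.87] 25.2
(87.6, False) [ 496.81 -219.95   89.7 ] 28.95 [-4.86  3.39 17.34] 25.2
```

```bash
cat > s10.py <<'E'
from mv import *
import cv2
def rep(s): print(s,np.round(arm.get_position(),2),round(arm.get_t(),2),np.round(np.mean([arm.get_force() for _ in range(8)],0),2),round(arm.get_gripper_width()*85,1))
for z in (90,91.5,92.7,93.4):
    arm.line_to([*ST,z],feed=20); arm.dwell(.2); rep(z)
from avg import avg
S=avg("side",5)
cv2.imwrite("pics/s10.png",cv2.resize(S["frame"][230:280,300:350],(600,600),interpolation=cv2.INTER_CUBIC)[:,:,::-1])
E
python3 s10.py
```

```text
90 [ 496.71 -219.92   90.22] 29.67 [-0.32  0.49  6.09] 25.0
91.5 [ 496.71 -219.91   91.64] 30.12 [-0.9   0.55  5.86] 25.8
92.7 [ 496.71 -219.91   92.81] 30.57 [-1.41  0.62  6.44] 26.0
93.4 [ 496.71 -219.94   93.36] 31.02 [0.02 0.56 4.09] 25.4
```

View pics/s9.png

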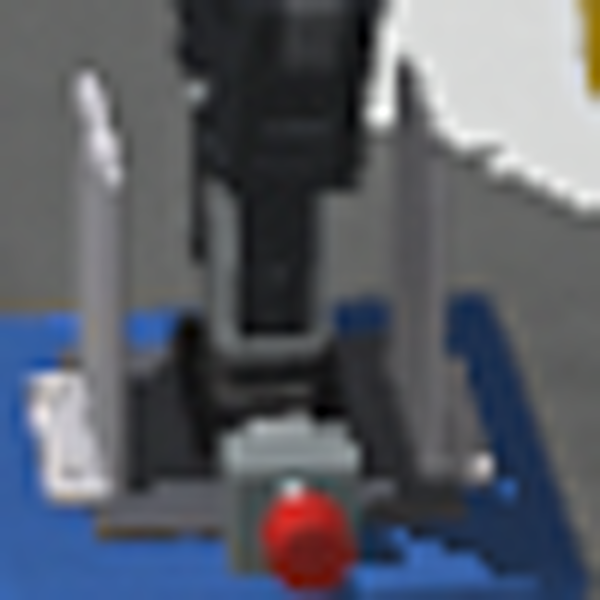

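```bash
cat > s11.py <<'E'
from mv import *
import cv2
def rep(s): print(s,np.round(arm.get_position(),2),round(arm.get_t(),2),np.round(np.mean([arm.get_force() for _ in range(8)],0),2),round(arm.get_gripper_width()*85,1))
arm.line_to([*ST,93.8],feed=20); arm.dwell(.3); rep(93.8)
E
python3 s11.py
```

```text
93.8 [ 496.7  -219.9    93.54] 31.82 [ 0.87  0.77 -0.15] 25.4
```

```bash
cat > s12.py <<'E'
from mv import *
import cv2
def rep(s): print(s,np.round(arm.get_position(),2),round(arm.get_t(),2),np.round(arm.get_force(),2),round(arm.get_gripper_width()*85,1))
arm.command_gripper(0.45); rep("open"); arm.dwell(.2)
arm.line_to([*ST,200],feed=120,max_force=10); rep("up")
arm.goto([480,100,280],rpy(-U,-sy)); rep("away")
from avg import avg
import pickle
S=avg("side",5);T=avg("top",5); pickle.dump((T,S),open("s12.pkl","wb"))
cv2.imwrite("pics/s12.png",np.hstack([cv2.resize(S["frame"][230:290,295:355],(400,400),interpolation=cv2.INTER_CUBIC),cv2.resize(T["frame"][220:280,315:375],(400,400),interpolation=cv2.INTER_CUBIC)])[:,:,::-1])
cv2.imwrite("pics/s12t.png",T["frame"][:,:,::-1])
E
python3 s12.py
python3 - <<'E'
from fit import *
T,S=pickle.load(open("s12.pkl","rb"));W=cloud(T)
print("\n".join(" ".join(f"{int(round(a)) if a==a else -9:3d}" for a in r) for r in W[238:262,330:362,2]))
E
```

```text
open [ 496.67 -219.96   93.67] 32.1 [-0.27  0.03  0.36] 38.0
up [ 496.18 -219.6   199.01] 33.33 [ 0.55 -0.72 -0.19] 38.4
away [480.05  99.23 279.43] 34.58 [-0.72  0.09 -0.48] 38.2
 33  33  37  36  36  41  37  73  95 102 105 104 103 105 105 104 104  38  40  43  44  39  39  35  35  34  35  36  33  35  36  36
 36  36  37  38  37  38  37  51  61  67  74  82  89  97 103 105 101 103 102 106 104 103  37  32  35  35  33  33  35  35  34  36
 34  35  36  37  38  39  37  36  38  37  36  46  53  61  69  74  84  91  97 105 105 104 102 104  35  32  36  35  36  32  35  37
 34  36  36  37  38  36  37  38  37  37  40  37  38  40  37  40  46  54  61  71  76  84  88  92  36  38  39  35  32  34  35  35
 34  37  38  39  40  36  38  38  38  37  39  36  38  39  35  40  39  36  38  40  41  48  37  37  36  38  38  36  34  37  36  35
 35  37  37  39  38  37  39  35  37  39  36  35  37  37  37  38  37  39  36  38  37  38  38  38  37  39  39  36  35  34  34  37
 34  37  38  38  39  38  37  56  40  36  40  36  35  35  39  35  37  37  36  38  35  38  38  37  35  38  35  35  35  34  36  33
 34  39  37  37  35  36 
[... 1451 characters left out ...]
  55  57  37  36  39  37  39  54  59  58  59  56  57  33  -1
 39  37  38  39  37  37  39  36  36  36  38  39  38  41  37  37  40  38  36  37  38  37  40  35  54  59  56  55  57  55  33   2
 37  38  38  38  37  38  38  37  39  38  38  38  38  38  38  36  39  36  38  36  38  38  36  35  35  35  34  34  48  37  30  -3
 36  40  36  97 102 105 104 104  36  36  38  36  37  36  39  38  40  37  38  37  39  38  36  34  35  36  35  35  34  36  -1   1
 37  38  36  59  80  99 103 105 106 102 102 102 103  37  36  37  37  36  38  38  36  39  40  36  34  37  34  34  34  35  -2   2
 34  36  37  36  38  39  39  42  65  82 102 103 102 102 105 104 103 103  39  39  37  38  35  35  36  35  33  34  35  35  -1  -2
```

View pics/s12.png

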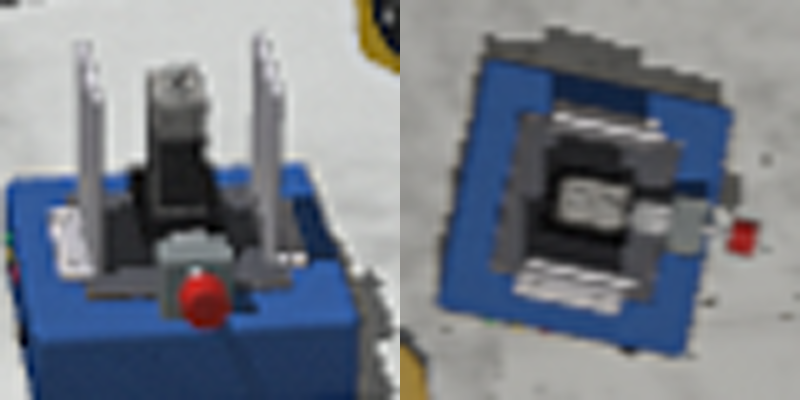

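```bash
python3 - <<'E'
from fit import *
T,S=pickle.load(open("s12.pkl","rb")); T0=pickle.load(open("top_avg.pkl","rb"))
d=cv2.absdiff(T["frame"],T0["frame"]).max(-1); 
for nm,(u,v) in dict(oil=(231,181),glue=(263,176),spool=(222,267),flux=(310,278),black=(274,269),red=(334,182),meas=(290,193),drv=(345,296)).items():
    e=np.abs(T["depth"]-T0["depth"])[v-15:v+15,u-15:u+15]; print(nm,(e>12).sum())
S2=[[[0,0,18],[110,110,36]],[[30,0,70],[4,44,70]],[[-30,0,70],[4,44,70]],[[0,0,43.5],[27,36,26]],[[0,0,74],[17.5,26.5,46]]]
print(fit([T],S2,[496.8,-220,-.189],85),fit([T],S2,[496.8,-220,-.189],22),fit([S],S2,[496.8,-220,-.189],38))
E
```

```text
oil 0
glue 1
spool 231
flux 0
black 0
red 0
meas 3
drv 0
(array([ 4.96247164e+02, -2.19425106e+02, -1.92430751e-01]), np.float64(2.2615519358702203)) (array([ 4.95788456e+02, -2.19101053e+02, -1.98876198e-01]), np.float64(3.0443423496845092)) (array([ 4.97173770e+02, -2.20288832e+02, -1.86234268e-01]), np.float64(3.575958772409347))
```

```bash
python3 - <<'E'
from mv import *
import cv2
arm.goto([420,-80,330],rpy(-U,-sy))
S=optics.capture("side"); T=optics.capture("top"); print(arm.get_t(),arm.get_force())
cv2.imwrite("pics/f.png",np.hstack([S["frame"][160:310,230:390],T["frame"][160:310,150:380]])[:,:,::-1])
E
```

```text
35.9833 [ 0.31142007 -0.242767   -0.32335021]
```

View pics/f.png

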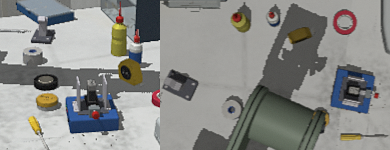

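The last picture shows the spool in its place, at about (222,267) in the top view; the earlier difference was the arm in front of it. The battery stands in the cup at about (343,250), and the arm is clear of everything.

```bash
python3 -c "
from cell import arm
arm.finish_job(); print(arm.get_t())"
```

```text
the job is handed in; nothing more can be done
the job is handed in; nothing more can be done
```

The battery now stands upright, terminals up, in the latched cup of the larger blue stand. The job was handed in at about 36 s of the 62 s allowed; no verdict is reported.

**On the slope:** I gripped the battery across its width and laid it broad face down on the slope, terminals uphill, until I felt both the slope and the ledge, then let go. A depth fit put it within about 2 mm of the seat.

**In the cup:** I took it again from the uphill end, stood it upright over the cup and felt the cup floor about 1 mm from where I expected it. I then pressed to the hard stop about 14 mm further down and backed off. The force fell to zero near 10.5 mm, so the latch was carrying the cup, and I let go.

**Last checks:**
- **Cup height:** the rim reads about 56 mm (it was about 67 mm), and the battery's top reads about 97 mm. That fits a latched cup with the battery on its floor.
- **Battery position:** it stands upright and within about 1–2 mm of centre. The top and side cameras differ by about 1.5 mm.
- **Other things:** none show as moved. The depth check flagged the solder spool, but that was the arm blocking the view; a later picture shows it in place.
- **One oddity:** the force rose briefly to about 8 N early in the press and then dropped. I took this as the latch or rim rubbing, and the final heights show the battery fully seated.

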